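# Put the washed rail back on the jar rack

### The job

The jar rack's wooden front rail has been washed and stands on end in the cutlery drainer: lift it out, lay it down flat on the worktop and let go, then take it again by its middle and lay it across the two metal saddles at the front of the rack, pressing it down, without forcing it, until the spring catches at both ends snap over it. Then prove that both catches hold: keep hold of the rail and pull it straight up with steadily rising force to about 12 newtons, stop there before you strain the catches (30 newtons is too much), and let go. Leave the jar and the tin in the rack and the mug where they are.

Things in the scene. Friction and masses are not known exactly. Their poses are not given: they have to be found in the camera images.
- rail: loose square wooden bar with bare metal ends, 190 mm long, 18 x 18 mm, about 0.11 kg, all sides and both ends alike. Origin at its middle; its z axis runs along it. At the start it stands upright in an end compartment of the drainer, on the compartment's floor, about 92 mm of it above the rim. The strip along the front edge of the worktop (x 0.36 to 0.44 m, y -0.25 to 0.4 m) is free
- drainer: fixed white plastic cutlery drainer on the draining board, 60 mm (its x) by 136 mm (its y), 102 mm high, rim 68 by 144 mm, walls 4 mm, three compartments in a row along y; origin at the centre of its underside, 2 mm below the worktop's level. The rail stands in the -y compartment; a fork (top about 100 mm above the rim) and a teaspoon are fixed in the +y one
- jar_rack: fixed wooden jar rack, 140 mm deep, 220 mm wide (238 over the bolt housings), open in front; origin mid-width on its underside (on the worktop), 65 mm behind its front edge; x to its back, y to its left, z up. Floor 12 mm; side cheeks 12 mm thick, 196 mm apart inside, 92 mm high in front, 125 mm behind. Jar and tin stand left and right at the back, 20 mm or more behind the rail's place
- seat (a point): the place of the middle of the rail when it lies fully home in the saddles: 45 mm in front (-x) of the rack's origin, 59 mm above the worktop; axes as the rack's. The catches stop the rail about 2 mm above that height.
- slot (a point): centre of the floor of the drainer's -y compartment, 4 mm above the drainer's underside; the compartment is 52 mm (x) by 40 mm (y) inside and 98 mm deep to the rim
- saddle_left (a point): middle of the seat of the left metal saddle at the rack's front: a U-shaped bracket against the inside of the cheek, 28 mm along y, seat 50 mm above the worktop, slot 21 mm wide in x, its mouth flared to about 32 mm at 71 mm height. The rail lies along y in both slots with 3 mm play at each end; its middle 140 mm stay free
- saddle_right (a point): the same at the right cheek
- bolt_left: sprung steel latch bolt of the left (+y) catch, 14 mm wide, slides along the rack's y. Out (at rest) its origin is at the cheek's inner face (rack y = 98 mm) and its nose stands 7 mm proud, about 4 mm over the rail's end; it can be pushed back 8.5 mm. Upper face slants, 30 degrees from vertical, 86 down to 73 mm above the worktop; flat underside (and origin) at 70 mm
- bolt_right: the same in the right (-y) cheek, mirrored (y = -98 mm when out). The rail pushed down drives both bolts back and they spring out over it; springs 2 to 3 N each, passing both takes about 7 to 12 N down on the rail
- tin: unopened food tin, 75 mm across, 58 mm high, loose on one side of the rack's floor; origin under its centre
- jar: spice jar, 44 mm across, 105 mm high, loose on the other side of the rack's floor; origin under its centre
- mug: blue mug, 82 mm across, 94 mm high, handle to its -y, loose on the worktop behind, between drainer and rack; origin under it

How it is judged:
On the way, in this order (a step that is already met when the one before it is completed fails the run):
1. the rail lies flat on the worktop, let go (angle between rail's own z axis and vertical above 1.5 rad and height (world z) of rail below 0.013 m and contact force between rail and the fingers below 0.05 N and linear speed of rail below 0.02 m/s), for 0.2 s.
2. the rail lies home in both saddles and both catches have snapped over it (horizontal distance between rail and seat below 0.006 m and z of rail in the frame of seat between -0.003 and 0.004 m and angle between the z axis of rail and the y axis of jar_rack, either way round below 0.035 rad and y of bolt_left in the frame of jar_rack below 0.1 m and y of bolt_right in the frame of jar_rack above -0.1 m), for 0.1 s.
3. the rail is pulled up against both catches, at least 3 N on each, and stays home (all of step 2 and contact force between rail and bolt_left above 3 N and contact force between rail and bolt_right above 3 N), for 0.1 s.
At the end, for the whole second after the job is handed in: the rail lies at rest in both saddles, let go: its middle within 6 mm across and -3 to +4 mm in height of the seat, parallel to the rack within 2 degrees, both catch bolts out over its ends (less than 2 mm pushed in) (all of step 2 and linear speed of rail below 0.02 m/s and contact force between rail and the fingers below 0.05 N); the robot touches nothing.
It fails at once if the pull strains the catches (more than 15 N on one of them while the rail is home) (horizontal distance between rail and seat below 0.006 m and z of rail in the frame of seat between -0.003 and 0.004 m and (contact force between rail and bolt_left above 15 N or contact force between rail and bolt_right above 15 N)).
It fails at once if the rail is rammed into the rack (more than 80 N) (contact force between rail and jar_rack above 80 N).
It fails at once if the jar, tin or mug is shifted by more than 20 mm (distance of any of tin, jar, mug from where it was at the start of the episode above 0.02 m).
It also fails if it takes over 64 s, if anything falls off the work surface, if the arm or the gripper's body presses on something with over 40 N, if the wrist force passes 120 N, or if a joint passes its speed limit or range.

### The arm

A 6-joint arm with a two-finger parallel gripper is mounted at the origin on a cart in front of the work surface, level with it; the furniture and walls round the work are solid. World frame = base frame: x ahead of the robot, y to its left, z up, the work surface at z = 0. Lengths are in m, angles in rad, forces in N, time in s.
With the tool pointing down it reaches from about 0.275 to 0.75 m from the base axis. Payload 10.2 kg.
Tool frame: the origin (TCP) lies midway between the tips of the shut fingers; the grasp point (between the pads) lies 19 mm behind it; z points along the fingers, y is the line along which they close (so a half turn about z gives the same grasp; the last joint's range is limited). The gripper opens to 85 mm and grips with 20 to 120 N. Pads are 22 mm wide; open, the fingers measure 114 mm over their backs; the gripper's body (76 mm by 85 mm) begins 54 mm behind the grasp point. The pads swing forward as they close: fully open they stand 13 mm farther back than shut.
Start: joints at [1.12, 0.313, 1.498, -0, 1.331, -0.223], TCP at [0.119, 0.511, 0.231] pointing down, gripper open.
Joint ranges: [-2.94, 2.94], [-0.97, 2.17], [0.19, 2.56], [-1.23, 4.37], [0.02, 3.11], [-2.88, 2.88]. Speed limits (rad/s): [2.39, 2.39, 3.01, 3.14, 3.14, 3.14].

### API

Orientations are given as a rotation vector (axis times angle).
In Python, from bench import r gives the robot as it stands.
- The arm moves only by the shell command python3 steer.py, which reads ROWS from standard input. ROWS is a JSON list of rows, 1 to 10 of them, each written [[rx, ry, rz], [dx, dy, dz], opening]: a rotation vector rx, ry, rz in rad, then dx, dy, dz in m, then the finger opening in m; each row shifts and turns the commanded pose from where the row before left it, along the tool's axes as they then stand; what a row does not reach is not made up. A row lasts 1/12 s, in which the tool goes at most 0.0417 m and 0.125 rad, less where a joint would pass 70% of its speed; a pose out of reach is approached as far as the arm can. The fingers move at their own pace and stop on an object; the grip force is fixed at half the most. Time passes only in rows, so rows that do not move let the fingers close. It prints the time, the measured TCP pose, the force, the opening and the grip force at its end. Input that does not fit is refused with a message, and nothing moves.
- r.observe(): the state, without advancing time (a new reading comes with each control period).
- r.snapshot(name): name is "scene" or "top"; returns a dict with "color" (384x512x3 uint8, red, green, blue), "fx", "fy", "cx", "cy" (pixels), "R" (3x3) and "t" (3): a world point X has camera coordinates R X + t. Camera axes: x right, y down, z forward; pixel columns grow to the right and rows downward; lengths in m; the calibration is good to about 2 mm. A picture is of the moment at which its call begins. There is no depth.
- r.finish_job(): hands the job in; it is judged then, once.
The state is a dict: "time_s": time; "joints": joint angles; "qvel": joint speeds; "effort": joint torques, N m; "ee_pos": TCP position; "eef_rot": TCP orientation; "ft_force": force on the tool from outside, world axes, zero at the start; "wrist_torque": the same for the moment, N m; "grip_width": finger opening in m; "finger_force": force on a finger pad.
Only numpy, scipy, OpenCV 4.12 (cv2) and the standard library are available. Lean on these libraries where they do the work, as an engineer would, in place of code of your own. Each camera call takes 0.05 s, during which the arm holds its last target. There are 200 camera calls.

## Working session

There is one attempt and no reset: what is moved stays moved. The work goes in short steps, Python scripts to look and compute and a shell command to move; the robot and the scene stay as the last step left them, time stands still between calls to the robot, and variables do not carry over. Pictures are saved under pics/ and viewed, at most 10 in all, crops included, and the job is handed in when it is done.

```bash
ls; mkdir -p pics
cat > h.py <<'E'
from bench import r
import numpy as np, cv2
def snap(n):
    s=r.snapshot(n); return s
def ray(s,u,v):
    R=np.array(s["R"]);t=np.array(s["t"]).ravel()
    c=-R.T@t; d=R.T@np.array([(u-s["cx"])/s["fx"],(v-s["cy"])/s["fy"],1]); return c,d
def onz(s,u,v,z):
    c,d=ray(s,u,v); return c+d*(z-c[2])/d[2]
def proj(s,X):
    p=np.array(s["R"])@np.array(X)+np.array(s["t"]).ravel(); return s["cx"]+s["fx"]*p[0]/p[2], s["cy"]+s["fy"]*p[1]/p[2]
E
python3 - <<'E'
from h import *
import pickle
for n in("scene","top"):
    s=snap(n); pickle.dump(s,open(n+"0.pkl","wb"))
    cv2.imwrite(f"pics/{n}0.png",cv2.resize(s["color"][:,:,::-1],(800,600),interpolation=cv2.INTER_CUBIC))
    print(n,-np.array(s["R"]).T@np.array(s["t"]).ravel(),s["fx"])
print(r.observe())
E
```

```text
bench.py
pics
steer.py
scene [0.09155599 0.34620938 0.83346106] 349.0620725760887
top [ 0.43404823 -0.03517118  1.40147311] 487.4462761022974
{'time_s': 0.1, 'joints': array([ 1.11961007e+00,  3.13360989e-01,  1.49836823e+00, -1.92756638e-05,
        1.33099911e+00, -2.23425800e-01]), 'qvel': array([ 0.00216717, -0.00105003, -0.00370926,  0.00162819, -0.00022623,
       -0.00178469]), 'effort': array([ 3.64674037e-03, -4.12898970e+01, -2.60142857e+01, -1.55062276e-04,
        2.95730330e-03, -2.60566088e-05]), 'ee_pos': array([0.11846815, 0.51121847, 0.23080654]), 'eef_rot': array([-3.56944578e-01, -3.12088797e+00,  1.69293529e-03]), 'ft_force': array([-0.13112474, -0.2488017 , -0.36337409]), 'wrist_torque': array([-0.02042402, -0.01617233, -0.02973485]), 'finger_force': 0.0, 'grip_width': 0.08534115477808116}
```

View pics/scene0.png

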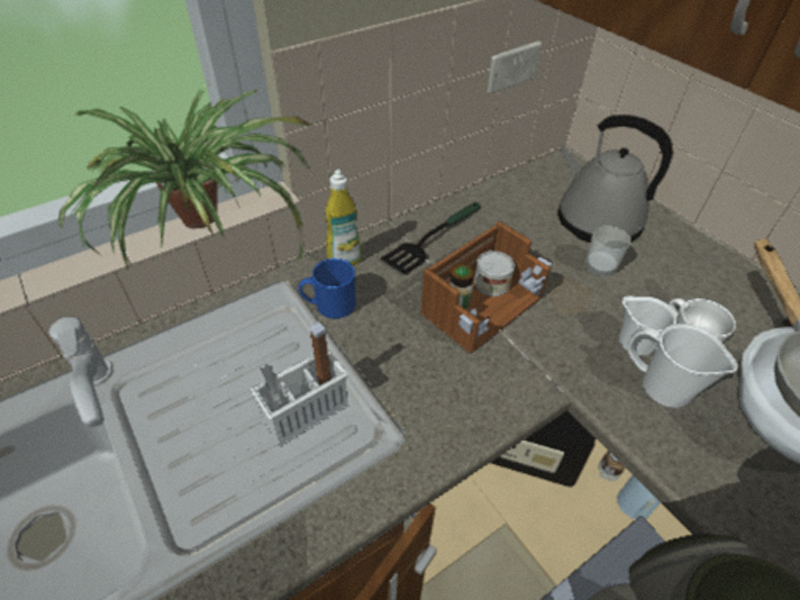

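View pics/top0.png

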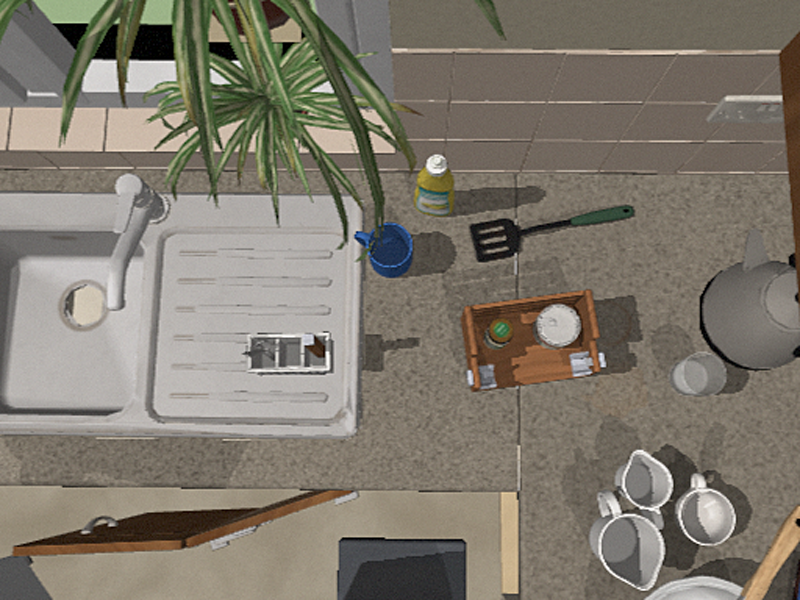

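The scene view shows the rail standing at (320,355) in the drainer, the mug at (335,290), and the rack at (485,290) with its saddles at (472,322) and (537,275). In the top view the rail end is at (308,340) and the saddles are at (482,377) and (583,364). Next I'll zoom in.

Run:
```python
import pickle,cv2,numpy as np
def cr(n,x,y,w,h): # native
    s=pickle.load(open(n+"0.pkl","rb")); return cv2.resize(s["color"][y:y+h,x:x+w,::-1],(400,300),interpolation=cv2.INTER_CUBIC)
a=np.vstack([np.hstack([cr("top",290,180,100,75),cr("top",150,190,80,60)]),np.hstack([cr("scene",262,140,100,75),cr("scene",155,200,80,60)])])
cv2.imwrite("pics/z.png",a)
```

```text
(no output)
```

View pics/z.png

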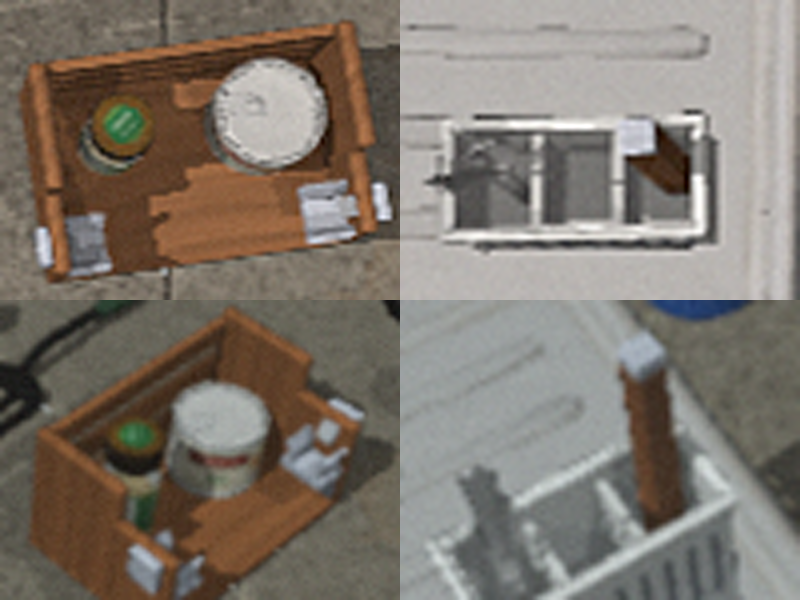

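The crops show the rail's metal end at crop (636,136) in the top view and (641,356) in the scene view. In the top view the saddles are at (85,240) and (328,212), the rack's upper back corners at (33,66) and (350,22), and the jar and tin stand at the back.

Run:
```python
from h import *
import pickle
T=pickle.load(open("top0.pkl","rb"));S=pickle.load(open("scene0.pkl","rb"))
def tk(x,y): return 290+x/4,180+y/4      # rack crop top
def td(x,y): return 150+(x-400)/5,190+y/5
def sk(x,y): return 262+x/4,140+(y-300)/4
def sd(x,y): return 155+(x-400)/5,200+(y-300)/5
np.set_printoptions(precision=4,suppress=True)
print("rail top",onz(T,*td(636,136),.192),onz(S,*sd(642,350),.192))
for n,p in dict(lt=(447,120),rt=(705,118),lb=(447,240),rb=(705,238),d1=(617,180),d2=(537,180)).items(): print(n,onz(T,*td(*p),.1))
for n,p,z in(("backL",(33,66),.125),("backR",(350,22),.125),("frL",(62,274),.092),("frR",(372,232),.092),("sadL",(85,241),.06),("sadR",(328,212),.06),("housL",(43,247),.08),("housR",(382,202),.08)):
    print(n,onz(T,*tk(*p),z))
# metal mask of saddles/rail end
for nm,s,(x,y,w,h) in(("T",T,(290,180,100,75)),("T",T,(150,190,80,60)),("S",S,(262,140,100,75)),("S",S,(155,200,80,60))):
    c=s["color"][y:y+h,x:x+w].astype(int)
    m=((c[...,2]-c[...,0]>4)&(c[...,2]>120)).astype(np.uint8)
    n,l,st,ce=cv2.connectedComponentsWithStats(m)
    for i in range(1,n):
        if st[i,4]>12: print(nm,st[i]+[x,y,0,0,0],ce[i]+[x,y])
```

```text
rail top [0.5969 0.1383 0.192 ] [0.5945 0.1404 0.192 ]
lt [0.6168 0.254  0.1   ]
rt [0.6195 0.1145 0.1   ]
lb [0.552  0.2508 0.1   ]
rb [0.5547 0.1125 0.1   ]
d1 [0.5853 0.1608 0.1   ]
d2 [0.5848 0.2039 0.1   ]
backL [ 0.6645 -0.1192  0.125 ]
backR [ 0.6966 -0.3302  0.125 ]
frL [ 0.5293 -0.1406  0.092 ]
frR [ 0.5599 -0.3482  0.092 ]
sadL [ 0.5544 -0.159   0.06  ]
sadR [ 0.5764 -0.3261  0.06  ]
housL [ 0.5482 -0.1288  0.08  ]
housR [ 0.5815 -0.3585  0.08  ]
T [365 225  13  16 128] [370.6406 232.5234]
T [383 226   5   9  33] [385. 230.]
T [310 234   6   7  21] [312.7619 237.1429]
T [299 237   4  10  32] [300.4062 241.4062]
T [308 245  10   4  18] [313.     246.7222]
T [194 214   7   7  48] [196.9375 216.9375]
S [345 165   8   5  15] [348.5333 166.7333]
S [307 169   9   5  19] [310.3684 170.8947]
S [342 171   4   4  13] [343.3846 172.6154]
S [333 172  14  15  94] [338.9255 179.8936]
S [294 202   8  11  52] [297.6154 206.5962]
S [155 201  68  59 862] [182.6891 226.5824]
S [197 204  11  11  63] [202.0635 209.6032]
S [155 236  16  24 183] [162.1475 248.4481]
S [194 236   6  11  28] [196.75   240.7143]
```

```bash
cat >> h.py <<'E'
from scipy.spatial.transform import Rotation as Ro
np.set_printoptions(precision=4,suppress=True)
def rel(p,n=1):
    o=r.observe(); R=Ro.from_rotvec(o["eef_rot"]).as_matrix()
    d=R.T@(np.array(p)-o["ee_pos"]); print("delta",d,"len",np.linalg.norm(d),"/n",d/n); print("R",R.tolist()); return d
E
python3 - <<'E'
from h import *
import pickle
T=pickle.load(open("top0.pkl","rb"));S=pickle.load(open("scene0.pkl","rb"))
k=1.5625
print("mug",onz(T,391/k,247/k,.094),onz(S,335/k,268/k,.094))
print("board edge",onz(T,362/k,400/k,0),onz(T,355/k,434/k,0), "front edge",onz(T,450/k,488/k,0))
E
echo '[[[0, 0, -0.125], [0, 0, 0], 0.06], [[0, 0, -0.125], [0, 0, 0], 0.06]]' | python3 steer.py
python3 -c "
from h import *
rel([.45,.139,.25],14)"
```

```text
mug [0.7766 0.0114 0.094 ] [0.7872 0.0083 0.094 ]
board edge [0.512 0.063 0.   ] [0.4505 0.0743 0.    ] front edge [ 0.3574 -0.0984  0.    ]
time_s: 0.27
ee_pos: [0.1185, 0.5113, 0.2309]
eef_rot: [0.044, -3.141, 0.001]
ft_force: [-0.0, 1.2, 0.6]
grip_width: 0.0637
finger_force: 0.0
delta [-0.321  -0.3814 -0.0189] len 0.49884961520724125 /n [-0.0229 -0.0272 -0.0013]
R [[-0.9996134761215995, -0.027798849180373713, -0.0003497718389431684], [-0.027798580166509577, 0.9996132620826698, -0.0007518039437534866], [0.0003705358533562481, -0.000741790193072501, -0.9999996562251864]]
```

```bash
echo '[[[0, 0, 0], [-0.023, -0.0272, 0], 0.06], [[0, 0, 0], [-0.023, -0.0272, 0], 0.06], [[0, 0, 0], [-0.023, -0.0272, 0], 0.06], [[0, 0, 0], [-0.023, -0.0272, 0], 0.06], [[0, 0, 0], [-0.023, -0.0272, 0], 0.06], [[0, 0, 0], [-0.023, -0.0272, 0], 0.06], [[0, 0, 0], [-0.023, -0.0272, 0], 0.06]]' | python3 steer.py | tail -5
echo '[[[0, 0, 0], [-0.023, -0.0272, 0], 0.06], [[0, 0, 0], [-0.023, -0.0272, 0], 0.06], [[0, 0, 0], [-0.023, -0.0272, 0], 0.06], [[0, 0, 0], [-0.023, -0.0272, 0], 0.06], [[0, 0, 0], [-0.023, -0.0272, 0], 0.06], [[0, 0, 0], [-0.023, -0.0272, 0], 0.06], [[0, 0, 0], [-0.023, -0.0272, 0], 0.06]]' | python3 steer.py
echo '[[[0, -0.12, 0], [0, 0, 0], 0.06], [[0, -0.12, 0], [0, 0, 0], 0.06], [[0, -0.12, 0], [0, 0, 0], 0.06], [[0, -0.12, 0], [0, 0, 0], 0.06], [[0, -0.12, 0], [0, 0, 0], 0.06], [[0, -0.12, 0], [0, 0, 0], 0.06], [[0, -0.12, 0], [0, 0, 0], 0.06], [[0, -0.12, 0], [0, 0, 0], 0.06]]' | python3 steer.py
python3 -c "
from h import *
rel([.521,.139,.203],4);print(r.observe()['joints'])"
```

```text
ee_pos: [0.2844, 0.3231, 0.2312]
eef_rot: [0.035, -3.141, 0.0]
ft_force: [-0.0, 0.6, -0.1]
grip_width: 0.0598
finger_force: 0.0
time_s: 1.43
ee_pos: [0.4497, 0.1363, 0.2311]
eef_rot: [0.034, -3.141, -0.0]
ft_force: [0.5, 1.2, 0.7]
grip_width: 0.0596
finger_force: 0.0
time_s: 2.1
ee_pos: [0.4479, 0.1324, 0.2311]
eef_rot: [-0.016, 2.252, -0.004]
ft_force: [1.6, -1.0, -0.1]
grip_width: 0.0598
finger_force: 0.0
delta [-0.0243  0.0061  0.0746] len 0.07863597279746531 /n [-0.0061  0.0015  0.0186]
R [[-0.6296613593289065, -0.010542481497640258, 0.7767981904278262], [-0.013198141955387599, 0.999908775449191, 0.002872251490476789], [-0.7767576080200301, -0.008443747010126566, -0.629743059921608]]
[ 0.0606 -0.1346  2.2658 -0.3494  0.1294 -1.1991]
```

```bash
echo '[[[0, 0, 0], [-0.0065, 0.0015, 0.0185], 0.06], [[0, 0, 0], [-0.0065, 0.0015, 0.0185], 0.06], [[0, 0, 0], [-0.0065, 0.0015, 0.0185], 0.06], [[0, 0, 0], [-0.0065, 0.0015, 0.0185], 0.06], [[0, 0, 0], [0, 0, 0], 0.06], [[0, 0, 0], [0, 0, 0], 0.06]]' | python3 steer.py
python3 - <<'E'
from h import *
rel([.607,.139,.151],4);print(r.observe()['joints'])
s=snap("scene");t=snap("top")
f=lambda s,x,y,w,h:cv2.resize(s["color"][y:y+h,x:x+w,::-1],(400,300),interpolation=cv2.INTER_CUBIC)
cv2.imwrite("pics/a.png",np.hstack([f(s,120,170,160,120),f(t,130,160,160,120)]))
E
```

```text
time_s: 2.6
ee_pos: [0.5223, 0.1375, 0.2062]
eef_rot: [-0.014, 2.255, -0.008]
ft_force: [-0.3, -0.4, 0.3]
grip_width: 0.0597
finger_force: 0.0
delta [-0.0109  0.0014  0.1005] len 0.10108607920584721 /n [-0.0027  0.0004  0.0251]
R [[-0.6323789285864899, -0.00754513893323445, 0.774622463886945], [-0.012930095158279717, 0.9999160697407946, -0.0008161576566910892], [-0.7745512915998534, -0.010532063074295262, -0.6324234122234867]]
[ 0.0651  0.0896  2.1286 -0.9284  0.064  -0.6151]
```

View pics/a.png

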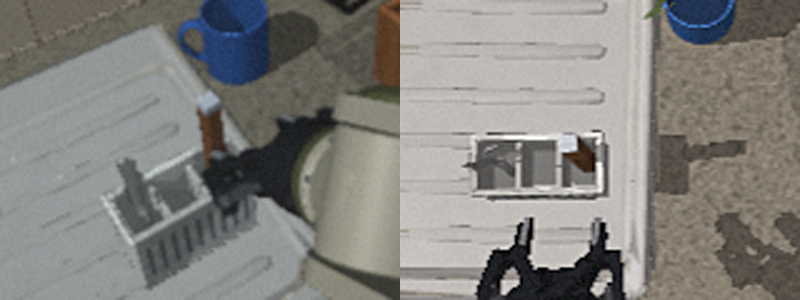

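The tool sits in front of the rail and level with it. In the top crop the fingers are at (528,215) and (600,215) and the rail at (568,145). The wrist is near its singularity, so I'll ease the tilt a little and then approach.

```bash
echo '[[[0, 0.075, 0], [0, 0, 0], 0.06], [[0, 0.075, 0], [0, 0, 0], 0.06], [[0, 0, 0], [0, 0, 0], 0.06]]' | python3 steer.py
python3 -c "
from h import *
rel([.605,.139,.150],4);print(r.observe()['joints'])"
```

```text
time_s: 2.95
ee_pos: [0.5242, 0.1316, 0.2095]
eef_rot: [0.001, 2.297, -0.034]
ft_force: [0.8, -0.3, 0.6]
grip_width: 0.0603
finger_force: 0.0
delta [-0.0093  0.0098  0.0997] len 0.10063149532927043 /n [-0.0023  0.0025  0.0249]
R [[-0.6641321618654651, 0.011928268222916882, 0.7475200251452168], [-0.010144581253194021, 0.9996368708279414, -0.024964253494120625], [-0.7475463591290514, -0.024162841275883112, -0.6637699888171921]]
[ 0.0641  0.0866  2.094  -0.5534  0.1389 -0.9893]
```

```bash
echo '[[[0, 0.06, 0], [0, 0, 0], 0.06], [[0, 0.06, 0], [0, 0, 0], 0.06], [[0, 0, 0], [0, 0, 0], 0.06], [[0, 0, 0], [0, 0, 0], 0.06]]' | python3 steer.py
python3 -c "
from h import *
rel([.605,.139,.150],4);print(r.observe()['joints'])"
```

```text
time_s: 3.28
ee_pos: [0.5244, 0.1301, 0.2089]
eef_rot: [0.006, 2.399, -0.041]
ft_force: [-0.0, -0.3, -0.1]
grip_width: 0.0597
finger_force: 0.0
delta [-0.0197  0.0118  0.0975] len 0.10018383300206062 /n [-0.0049  0.003   0.0244]
R [[-0.7369394148562841, 0.015963392821991645, 0.6757702782165611], [-0.00729610327910768, 0.999475019193324, -0.03156664197289718], [-0.6759194224966598, -0.028193192407304023, -0.7364360652450873]]
[ 0.0615  0.0947  2.0272 -0.2593  0.2887 -1.2837]
```

```bash
echo '[[[-0.025, 0, -0.007], [-0.006, 0.003, 0], 0.06], [[-0.025, 0, -0.007], [-0.006, 0.003, 0], 0.06], [[0, 0, 0], [-0.005, 0.003, 0.02], 0.06], [[0, 0, 0], [0, 0.003, 0.02], 0.06], [[0, 0, 0], [0, 0, 0], 0.06], [[0, 0, 0], [0, 0, 0], 0.06]]' | python3 steer.py
python3 -c "
from h import *
rel([.605,.139,.150],3);print(r.observe()['joints'])"
```

```text
time_s: 3.78
ee_pos: [0.5629, 0.1432, 0.189]
eef_rot: [-0.035, 2.404, 0.012]
ft_force: [-0.1, 0.1, -0.3]
grip_width: 0.0594
finger_force: 0.0
delta [-0.0049 -0.0054  0.0571] len 0.05753861520528673 /n [-0.0016 -0.0018  0.019 ]
R [[-0.739966823338698, -0.028733421164593983, 0.6720293824426233], [-0.02189387280337775, 0.9995866804001958, 0.018631336510988472], [-0.6722869615660452, -0.0009267549267408578, -0.7402900664155911]]
[ 0.0561  0.2052  1.9539 -0.0783  0.2462 -1.4752]
```

```bash
echo '[[[0, 0, 0], [-0.0025, -0.0045, 0.012], 0.06], [[0, 0, 0], [-0.0025, 0, 0.015], 0.06], [[0, 0, 0], [0, 0, 0.015], 0.06], [[0, 0, 0], [0, 0, 0.015], 0.06], [[0, 0, 0], [0, 0, 0], 0.06], [[0, 0, 0], [0, 0, 0], 0.06]]' | python3 steer.py
echo '[[[0, 0, 0], [0, 0, 0], 0.0], [[0, 0, 0], [0, 0, 0], 0.0], [[0, 0, 0], [0, 0, 0], 0], [[0, 0, 0], [0, 0, 0], 0], [[0, 0, 0], [0, 0, 0], 0], [[0, 0, 0], [0, 0, 0], 0]]' | python3 steer.py
```

```text
time_s: 4.28
ee_pos: [0.6052, 0.14, 0.1516]
eef_rot: [-0.035, 2.403, 0.013]
ft_force: [0.0, -0.2, 0.1]
grip_width: 0.0603
finger_force: 0.0
time_s: 4.78
ee_pos: [0.6063, 0.1401, 0.1523]
eef_rot: [-0.035, 2.401, 0.013]
ft_force: [-2.3, -1.1, 7.0]
grip_width: 0.0171
finger_force: 58.9
```

```bash
echo '[[[0, 0, 0], [-0.0068, 0, -0.0074], 0], [[0, 0, 0], [-0.0088, 0, -0.0096], 0], [[0, 0, 0], [-0.0088, 0, -0.0096], 0], [[0, 0, 0], [-0.0088, 0, -0.0096], 0], [[0, 0, 0], [-0.0088, 0, -0.0096], 0], [[0, 0, 0], [-0.0088, 0, -0.0096], 0], [[0, 0, 0], [-0.0088, 0, -0.0096], 0], [[0, 0, 0], [-0.0088, 0, -0.0096], 0], [[0, 0, 0], [-0.0088, 0, -0.0096], 0], [[0, 0, 0], [-0.0088, 0, -0.0096], 0]]' | python3 steer.py
echo '[[[0, 0, 0], [-0.0088, 0, -0.0096], 0], [[0, 0, 0], [0, 0, 0], 0]]' | python3 steer.py
python3 - <<'E'
from h import *
rel([.53,-.04,.29],5);print(r.observe()['joints'])
s=snap("scene");t=snap("top")
f=lambda s,x,y,w,h:cv2.resize(s["color"][y:y+h,x:x+w,::-1],(400,300),interpolation=cv2.INTER_CUBIC)
cv2.imwrite("pics/b.png",np.hstack([f(s,110,110,200,150),f(t,100,130,200,150)]))
E
```

```text
time_s: 5.62
ee_pos: [0.6059, 0.1402, 0.2784]
eef_rot: [-0.035, 2.404, 0.013]
ft_force: [0.9, -0.3, -1.8]
grip_width: 0.0171
finger_force: 58.5
time_s: 5.78
ee_pos: [0.6069, 0.1402, 0.2939]
eef_rot: [-0.035, 2.399, 0.013]
ft_force: [-0.5, 0.5, -0.7]
grip_width: 0.0173
finger_force: 58.6
delta [ 0.0632 -0.1779 -0.0526] len 0.1959770317010171 /n [ 0.0126 -0.0356 -0.0105]
R [[-0.7367551412030997, -0.029159543750075154, 0.6755305936218489], [-0.021561784886116733, 0.9995747648535327, 0.01963106977547102], [-0.6758157673089057, -0.00010235375926999184, -0.7370705788324361]]
[ 0.0433  0.1616  1.7028 -0.0189  0.5352 -1.5442]
```

View pics/b.png

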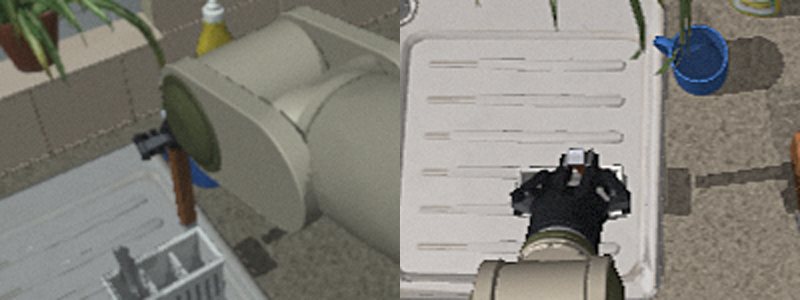

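The rail is out of the drainer and still upright in the pads, with its lower end at (185,220) in the scene crop, above the drainer. I'll carry it to the bare worktop to the right and tilt it.

```bash
echo '[[[0, 0, 0], [0.013, -0.0356, -0.01], 0], [[0, 0, 0], [0.013, -0.0356, -0.01], 0], [[0, 0, 0], [0.013, -0.0356, -0.01], 0], [[0, 0, 0], [0.013, -0.0356, -0.01], 0], [[0, 0, 0], [0.013, -0.0356, -0.01], 0], [[0, 0, 0], [0, 0, 0], 0]]' | python3 steer.py
echo '[[[0, 0.1, 0], [0, 0, 0], 0], [[0, 0.1, 0], [0, 0, 0], 0], [[0, 0.1, 0], [0, 0, 0], 0], [[0, 0.1, 0], [0, 0, 0], 0], [[0, 0.1, 0], [0, 0, 0], 0], [[0, 0.1, 0], [0, 0, 0], 0], [[0, 0.1, 0], [0, 0, 0], 0], [[0, 0, 0], [0, 0, 0], 0]]' | python3 steer.py
python3 -c "
from h import *
rel([.53,-.04,.19],1);print(r.observe()['joints'])"
```

```text
time_s: 6.38
ee_pos: [0.5279, -0.0463, 0.2832]
eef_rot: [-0.026, 2.404, 0.008]
ft_force: [0.2, -0.6, -1.6]
grip_width: 0.0168
finger_force: 59.3
time_s: 7.05
ee_pos: [0.531, -0.04, 0.2828]
eef_rot: [-0.046, 3.109, 0.001]
ft_force: [-0.1, -0.7, -1.4]
grip_width: 0.0171
finger_force: 59.2
delta [ 0.0041 -0.      0.0927] len 0.09278446846706342 /n [ 0.0041 -0.      0.0927]
R [[-0.999033217140595, -0.029405209270829513, 0.03267972945805954], [-0.02938025205404482, 0.9995675334483672, 0.0012437303520003251], [-0.03270216871942956, 0.0002823892462785067, -0.9994651011502903]]
[-0.3006  0.2792  1.4089  0.011   1.4226 -1.9023]
```

```bash
echo '[[[0, 0, 0], [0, 0, 0.03], 0], [[0, 0, 0], [0, 0, 0.03], 0], [[0, 0, 0], [0, 0, 0.02], 0], [[0, 0.1, 0], [0, 0, 0], 0], [[0, 0.1, 0], [0, 0, 0], 0], [[0, 0.1, 0], [0, 0, 0], 0], [[0, 0.1, 0], [0, 0, 0], 0], [[0, 0.1, 0], [0, 0, 0], 0], [[0, 0.1, 0], [0, 0, 0], 0], [[0, 0, 0], [0, 0, 0], 0]]' | python3 steer.py
echo '[[[0, 0.12, 0], [0, 0, 0], 0], [[0, 0.11, 0], [0, 0, 0], 0], [[0, 0, 0], [0, 0, 0], 0]]' | python3 steer.py
python3 - <<'E'
from h import *
rel([.54,-.04,.06],1);print(r.observe()['joints'])
s=snap("scene");t=snap("top")
f=lambda s,x,y,w,h:cv2.resize(s["color"][y:y+h,x:x+w,::-1],(400,300),interpolation=cv2.INTER_CUBIC)
cv2.imwrite("pics/c.png",np.hstack([f(s,180,150,200,150),f(t,180,130,200,150)]))
E
```

```text
time_s: 7.88
ee_pos: [0.5331, -0.0398, 0.2012]
eef_rot: [0.039, -2.574, 0.009]
ft_force: [-1.0, 0.5, -2.7]
grip_width: 0.017
finger_force: 59.2
time_s: 8.13
ee_pos: [0.5328, -0.04, 0.2011]
eef_rot: [0.036, -2.345, 0.013]
ft_force: [-0.2, 0.0, -3.3]
grip_width: 0.0171
finger_force: 59.2
delta [-0.1059 -0.0005  0.0935] len 0.14125785790792486 /n [-0.1059 -0.0005  0.0935]
R [[-0.6988913389667069, -0.029917562226763898, -0.7146018722251795], [-0.02226868172856308, 0.9995505868647176, -0.02006813674636685], [0.7148811104871886, 0.0018877946939825224, -0.6992434726901622]]
[-0.2119  0.8327  0.9376 -0.2035  2.1436 -1.8543]
```

View pics/c.png

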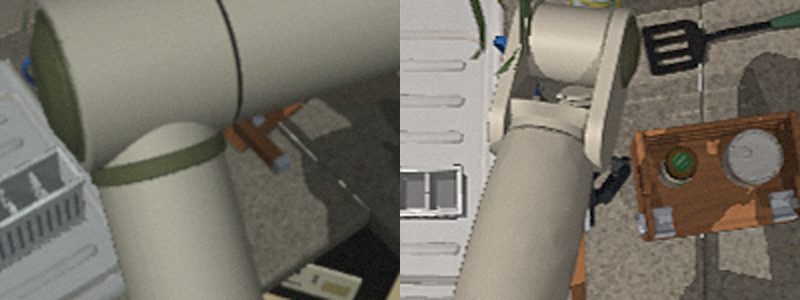

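The rail is nearly horizontal below the forearm and points towards the robot, with its end at scene crop (282,165). Lowering it now.

```bash
echo '[[[0, 0, 0], [-0.0087, 0, 0.0197], 0], [[0, 0, 0], [-0.0143, 0, 0.014], 0], [[0, 0, 0], [-0.0143, 0, 0.014], 0], [[0, 0, 0], [-0.0143, 0, 0.014], 0], [[0, 0, 0], [-0.0143, 0, 0.014], 0], [[0, 0, 0], [-0.0143, 0, 0.014], 0], [[0, 0, 0], [-0.0143, 0, 0.014], 0], [[0, 0, 0], [-0.0143, 0, 0.014], 0], [[0, 0, 0], [0, 0, 0], 0]]' | python3 steer.py
python3 -c "
from h import *
rel([.525,-.04,.014],1);print(r.observe()['joints'])"
```

```text
time_s: 8.98
ee_pos: [0.5246, -0.0401, 0.043]
eef_rot: [0.034, -2.352, 0.013]
ft_force: [-0.4, -0.2, -2.0]
grip_width: 0.0167
finger_force: 59.2
delta [-0.0208  0.      0.0201] len 0.028957985482234605 /n [-0.0208  0.      0.0201]
R [[-0.7038178471432547, -0.02867311413582492, -0.7098015853521236], [-0.020945750024286128, 0.9995882740156524, -0.0196101505942453], [0.7100716256819126, 0.0010653526002308324, -0.704128646928445]]
[-0.2149  0.9826  1.0802 -0.1783  1.8494 -1.7943]
```

```bash
echo '[[[0, 0, 0], [-0.0071, 0, 0.007], 0], [[0, 0, 0], [-0.0071, 0, 0.007], 0], [[0, 0, 0], [0, 0, 0], 0], [[0, 0, 0], [0, 0, 0], 0]]' | python3 steer.py; echo '[[[0, 0, 0], [-0.0036, 0, 0.0035], 0], [[0, 0, 0], [-0.0018, 0, 0.0018], 0], [[0, 0, 0], [0, 0, 0], 0]]' | python3 steer.py
```

```text
time_s: 9.32
ee_pos: [0.5259, -0.0403, 0.0251]
eef_rot: [0.034, -2.351, 0.014]
ft_force: [0.8, -0.6, -0.3]
grip_width: 0.0173
finger_force: 59.2
time_s: 9.57
ee_pos: [0.5257, -0.0403, 0.0168]
eef_rot: [0.034, -2.35, 0.014]
ft_force: [-0.4, 0.3, -1.6]
grip_width: 0.0168
finger_force: 59.2
```

```bash
echo '[[[0, 0, 0], [-0.002, 0, 0.002], 0], [[0, 0, 0], [0, 0, 0], 0], [[0, 0, 0], [0, 0, 0], 0.06], [[0, 0, 0], [0, 0, 0], 0.06], [[0, 0, 0], [0, 0, 0], 0.06], [[0, 0, 0], [0, 0, 0], 0.06], [[0, 0, 0], [0, 0, 0], 0.06]]' | python3 steer.py;echo '[[[0, 0, 0], [0.0036, 0, -0.0035], 0.06], [[0, 0, 0], [0.0143, 0, -0.014], 0.06], [[0, 0, 0], [0.0143, 0, -0.014], 0.06], [[0, 0, 0], [0.0143, 0, -0.014], 0.06], [[0, 0, 0], [0.0143, 0, -0.014], 0.06], [[0, 0, 0], [0.0143, 0, -0.014], 0.06], [[0, 0, 0], [0.0143, 0, -0.014], 0.06], [[0, 0, 0], [0.0143, 0, -0.014], 0.06], [[0, 0, 0], [0.0143, 0, -0.014], 0.06], [[0, 0, 0], [0, 0, 0], 0.06]]' | python3 steer.py
echo '[[[0, -0.1, 0], [0, 0, 0], 0.06], [[0, -0.1, 0], [0, 0, 0], 0.06], [[0, -0.1, 0], [0, 0, 0], 0.06], [[0, -0.1, 0], [0, 0, 0], 0.06], [[0, -0.1, 0], [0, 0, 0], 0.06], [[0, -0.1, 0], [0, 0, 0], 0.06], [[0, -0.1, 0], [0, 0, 0], 0.06], [[0, -0.08, 0], [0, 0, 0], 0.06], [[0, 0, 0], [0, 0, 0], 0.06]]' | python3 steer.py
python3 -c "
from h import *
rel([.525,.1,.25],4);print(r.observe()['joints'])"
```

```text
time_s: 10.15
ee_pos: [0.5259, -0.0403, 0.0145]
eef_rot: [0.034, -2.35, 0.014]
ft_force: [1.3, -1.3, 0.2]
grip_width: 0.06
finger_force: 0.0
time_s: 10.98
ee_pos: [0.5259, -0.0405, 0.1836]
eef_rot: [0.033, -2.357, 0.016]
ft_force: [0.5, 0.4, 0.7]
grip_width: 0.0602
finger_force: 0.0
time_s: 11.73
ee_pos: [0.5236, -0.0401, 0.18]
eef_rot: [0.045, -3.133, 0.0]
ft_force: [-0.5, 0.4, 0.4]
grip_width: 0.0601
finger_force: 0.0
delta [-0.0048  0.14   -0.0701] len 0.15660909797546352 /n [-0.0012  0.035  -0.0175]
R [[-0.9995566958141999, -0.028564972959553937, -0.008393698399316599], [-0.028562736124151035, 0.9995919271888984, -0.0003862691885920795], [0.008401306928142494, -0.00014635096135854212, -0.999964697688521]]
[-0.2983  0.363   1.5671 -0.003   1.2194 -1.8967]
```

Moving the arm aside to see the rail.

```bash
echo '[[[0, 0, 0], [0, 0.04, -0.015], 0.06], [[0, 0, 0], [0, 0.04, -0.015], 0.06], [[0, 0, 0], [0, 0.04, -0.015], 0.06], [[0, 0, 0], [0, 0.04, 0], 0.06], [[0, 0, 0], [0, 0.04, 0], 0.06], [[0, 0, 0], [0, 0, 0], 0.06]]' | python3 steer.py
python3 - <<'E'
from h import *
import pickle
s=snap("scene");t=snap("top"); pickle.dump((s,t),open("d.pkl","wb"))
f=lambda s,x,y,w,h:cv2.resize(s["color"][y:y+h,x:x+w,::-1],(400,300),interpolation=cv2.INTER_CUBIC)
cv2.imwrite("pics/d.png",np.hstack([f(s,180,150,200,150),f(t,190,170,160,120)]))
for nm,s in(("top",t),("scene",s)):
    c=s["color"].astype(int)
    h=cv2.cvtColor(s["color"],cv2.COLOR_RGB2HSV)
    m=((h[...,0]<18)&(h[...,1]>110)&(h[...,2]>30)).astype(np.uint8)
    n,l,st,ce=cv2.connectedComponentsWithStats(m)
    for i in range(1,n):
        if 80<st[i,4]<3000 :
            ys,xs=np.where(l==i); b=cv2.minAreaRect(np.c_[xs,ys].astype(np.float32))
            print(nm,st[i],ce[i],b,onz(s,*ce[i],.018))
E
```

```text
time_s: 12.23
ee_pos: [0.5188, 0.1625, 0.2233]
eef_rot: [0.054, -3.128, -0.001]
ft_force: [-0.8, 0.1, -0.6]
grip_width: 0.06
finger_force: 0.0
top [168   0  14  13 110] [173.3818   6.0545] ((174.00001525878906, 5.0), (12.649109840393066, 11.384199142456055), 71.56504821777344) [1.2816 0.2614 0.018 ]
top [ 499   21   13  173 1184] [507.0769  84.0515] ((505.0, 107.0), (172.0, 12.0), 90.0) [ 1.0325 -0.7508  0.018 ]
top [265 241   8  62 385] [268.4571 271.3688] ((268.4412536621094, 271.44451904296875), (61.060791015625, 6.340270042419434), 88.36341857910156) [ 0.4695 -0.0425  0.018 ]
top [191 314  34  12 191] [204.3613 318.1414] ((206.45001220703125, 316.3500061035156), (8.538148880004883, 34.78504943847656), 71.56504821777344) [0.3395 0.1332 0.018 ]
top [   8  327  121   29 1864] [ 79.2715 342.9587] ((67.99479675292969, 340.875244140625), (24.062454223632812, 121.06161499023438), 87.61405944824219) [0.2686 0.4748 0.018 ]
scene [108 122  22  22 206] [117.767  133.5728] ((118.0384521484375, 133.3076934814453), (26.625612258911133, 10.816654205322266), 56.3099365234375) [1.2364 0.1747 0.018 ]
scene [269 232  16  16 122] [276.0492 239.6639] ((275.2500305175781, 239.25001525878906), (17.677669525146484, 7.0710673332214355), 45.0) [ 0.5223 -0.0344  0.018 ]
scene [185 357  52  27 667] [214.6297 374.5982] ((210.5, 370.0), (26.0, 51.0), 90.0) [0.3145 0.2831 0.018 ]
```

View pics/d.png

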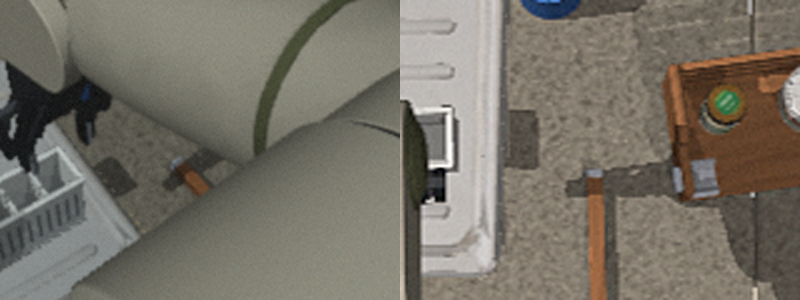

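The rail lies flat on the bare worktop, with its metal far end at top crop (594,172). The wood measures about 176 mm plus the metal ends, centred at (0.4695,-0.0425), with yaw about 0.03. I'll regrasp it at the middle.

```bash
cat >> h.py <<'E'
def goto(p,yaw,n=1):
    "tool down, tool y at world yaw from +y"
    o=r.observe(); R=Ro.from_rotvec(o["eef_rot"]).as_matrix(); c,s=np.cos(yaw),np.sin(yaw)
    G=np.array([[-c,-s,0],[-s,c,0],[0,0,-1.]])
    print("rot",Ro.from_matrix(R.T@G).as_rotvec(),"d(tool now)",R.T@(np.array(p)-o["ee_pos"]),"d(goal axes)/n",G.T@(np.array(p)-o["ee_pos"])/n,o["joints"],o["ft_force"])
E
python3 -c "
from h import *
goto([.4695,-.0425,.10],.028,6)"
```

```text
rot [-0.001  -0.0135  0.0037] d(tool now) [ 0.0547 -0.1985  0.1238] d(goal axes)/n [ 0.0093 -0.0331  0.0205] [ 0.0791  0.3664  1.4459 -0.0004  1.3429 -1.5233] [ 0.5427 -0.761   0.0685]
```

```bash
echo '[[[0, -0.013, 0.004], [0.009, -0.033, 0], 0.06], [[0, 0, 0], [0.009, -0.033, 0.01], 0.06], [[0, 0, 0], [0.009, -0.033, 0.02], 0.06], [[0, 0, 0], [0.009, -0.033, 0.03], 0.06], [[0, 0, 0], [0.009, -0.033, 0.03], 0.06], [[0, 0, 0], [0.009, -0.033, 0.03], 0.06], [[0, 0, 0], [0, 0, 0], 0.06], [[0, 0, 0], [0, 0, 0], 0.06]]' | python3 steer.py
python3 -c "
from h import *
goto([.4695,-.0425,.0055],.028,4)"
```

```text
time_s: 13.0
ee_pos: [0.4723, -0.0364, 0.11]
eef_rot: [0.032, -3.14, -0.001]
ft_force: [0.3, -0.5, 0.5]
grip_width: 0.0599
finger_force: 0.0
rot [ 0.0008 -0.0018 -0.0074] d(tool now) [ 0.0027 -0.0062  0.1045] d(goal axes)/n [ 0.0007 -0.0015  0.0261] [-0.3249  0.3431  1.804   0.0001  0.9964 -1.9164] [ 0.2534 -0.5453  0.4938]
```

```bash
echo '[[[0, 0, -0.007], [0.0027, -0.0062, 0.03], 0.06], [[0, 0, 0], [0, 0, 0.03], 0.06], [[0, 0, 0], [0, 0, 0.025], 0.06], [[0, 0, 0], [0, 0, 0.012], 0.06], [[0, 0, 0], [0, 0, 0.006], 0.06], [[0, 0, 0], [0, 0, 0], 0.06], [[0, 0, 0], [0, 0, 0], 0.06]]' | python3 steer.py
echo '[[[0, 0, 0], [0, 0, 0], 0], [[0, 0, 0], [0, 0, 0], 0], [[0, 0, 0], [0, 0, 0], 0], [[0, 0, 0], [0, 0, 0], 0], [[0, 0, 0], [0, 0, 0], 0], [[0, 0, 0], [0, 0, 0], 0]]' | python3 steer.py
```

```text
time_s: 13.58
ee_pos: [0.4716, -0.0406, 0.009]
eef_rot: [-0.051, 3.138, -0.001]
ft_force: [-0.3, -0.1, 0.1]
grip_width: 0.0597
finger_force: 0.0
time_s: 14.08
ee_pos: [0.4712, -0.0407, 0.0089]
eef_rot: [-0.051, 3.138, -0.001]
ft_force: [-0.8, 0.7, 6.3]
grip_width: 0.016
finger_force: 59.3
```

```bash
echo '[[[0, 0, 0], [0, 0, 0], 0.06], [[0, 0, 0], [0, 0, 0], 0.06], [[0, 0, 0], [0, 0, 0], 0.06], [[0, 0, 0], [0.001, -0.001, 0.004], 0.06], [[0, 0, 0], [0, 0, 0], 0.06]]' | python3 steer.py
echo '[[[0, 0, 0], [0, 0, 0], 0], [[0, 0, 0], [0, 0, 0], 0], [[0, 0, 0], [0, 0, 0], 0], [[0, 0, 0], [0, 0, 0], 0], [[0, 0, 0], [0, 0, 0], 0], [[0, 0, 0], [0, 0, 0], 0]]' | python3 steer.py
python3 - <<'E'
from h import *
import pickle
goto([.4695,-.0425,.12],.028,4)
t=snap("top");pickle.dump(t,open("e.pkl","wb"))
h=cv2.cvtColor(t["color"],cv2.COLOR_RGB2HSV)
m=((h[...,0]<18)&(h[...,1]>110)&(h[...,2]>30)).astype(np.uint8)[225:312,255:285]
n,l,st,ce=cv2.connectedComponentsWithStats(m)
for i in range(1,n):
    if st[i,4]>15: print(st[i]+[255,225,0,0,0],ce[i]+[255,225])
E
```

```text
time_s: 14.5
ee_pos: [0.4694, -0.0416, 0.0034]
eef_rot: [-0.05, 3.14, 0.0]
ft_force: [0.4, 0.6, -0.7]
grip_width: 0.0602
finger_force: 0.0
time_s: 15.0
ee_pos: [0.47, -0.0417, 0.0043]
eef_rot: [-0.05, 3.139, -0.001]
ft_force: [-1.1, -0.2, 5.0]
grip_width: 0.0161
finger_force: 59.3
rot [-0.0004  0.0022  0.0041] d(tool now) [ 0.0002 -0.0009 -0.1157] d(goal axes)/n [ 0.0001 -0.0002 -0.0289] [-0.3377  0.5246  1.8845  0.0007  0.7303 -1.9411] [-1.1278 -0.1821  4.9895]
[265 241   6   9  49] [267.6327 244.6122]
```

```bash
echo '[[[0, 0, 0], [0, 0, -0.01], 0], [[0, 0, 0], [0, 0, -0.03], 0], [[0, 0, 0], [0, 0, -0.035], 0], [[0, 0, 0], [0, 0, -0.035], 0], [[0, 0, 0], [0, 0, -0.035], 0], [[0, 0, 0.1], [0, 0, -0.015], 0], [[0, 0, 0.12], [0, 0, 0], 0], [[0, 0, 0.12], [0, 0, 0], 0], [[0, 0, 0.12], [0, 0, 0], 0], [[0, 0, 0.12], [0, 0, 0], 0]]' | python3 steer.py
echo '[[[0, 0, 0.12], [0, 0, 0], 0], [[0, 0, 0.12], [0, 0, 0], 0], [[0, 0, 0.12], [0, 0, 0], 0], [[0, 0, 0.12], [0, 0, 0], 0], [[0, 0, 0.12], [0, 0, 0], 0], [[0, 0, 0.12], [0, 0, 0], 0], [[0, 0, 0.12], [0, 0, 0], 0], [[0, 0, 0], [0, 0, 0], 0], [[0, 0, 0], [0, 0, 0], 0]]' | python3 steer.py
python3 -c "
from h import *
goto([.5647,-.2428,.16],.147-np.pi/2,6)"
```

```text
time_s: 15.88
ee_pos: [0.4692, -0.0414, 0.1645]
eef_rot: [0.858, 3.02, 0.001]
ft_force: [0.5, 0.5, -1.7]
grip_width: 0.0166
finger_force: 58.9
time_s: 16.63
ee_pos: [0.4694, -0.0415, 0.1643]
eef_rot: [2.004, 2.418, 0.002]
ft_force: [1.0, -1.0, -1.4]
grip_width: 0.016
finger_force: 58.9
rot [0.0017 0.0004 0.0395] d(tool now) [-0.2155  0.0564  0.0044] d(goal axes)/n [-0.0355  0.0108  0.0007] [-0.3378  0.2622  1.7517  0.0006  1.126  -0.5246] [ 1.0328 -0.9718 -1.4455]
```

```bash
echo '[[[0, 0, 0.0395], [0, 0, 0], 0], [[0, 0, 0], [-0.0355, 0.0108, 0], 0], [[0, 0, 0], [-0.0355, 0.0108, 0], 0], [[0, 0, 0], [-0.0355, 0.0108, 0], 0], [[0, 0, 0], [-0.0355, 0.0108, 0], 0], [[0, 0, 0], [-0.0355, 0.0108, 0], 0], [[0, 0, 0], [-0.0355, 0.0108, 0], 0], [[0, 0, 0], [0, 0, 0], 0], [[0, 0, 0], [0, 0, 0], 0]]' | python3 steer.py
python3 - <<'E'
from h import *
import pickle
goto([.5647,-.2428,.16],.147-np.pi/2,1)
s=snap("scene");t=snap("top"); pickle.dump((s,t),open("f.pkl","wb"))
f=lambda s,x,y,w,h,W=400:cv2.resize(s["color"][y:y+h,x:x+w,::-1],(W,300),interpolation=cv2.INTER_CUBIC)
cv2.imwrite("pics/f.png",np.hstack([f(t,285,175,120,90),f(s,255,130,120,90)]))
E
```

```text
time_s: 17.38
ee_pos: [0.564, -0.2443, 0.1634]
eef_rot: [2.055, 2.376, 0.002]
ft_force: [-0.4, 1.0, -0.8]
grip_width: 0.0164
finger_force: 59.1
rot [ 0.001  -0.0005 -0.0024] d(tool now) [0.0014 0.001  0.0034] d(goal axes)/n [0.0014 0.001  0.0034] [-0.5996  0.564   1.3035  0.0011  1.2738 -0.7446] [-0.4487  1.0354 -0.8364]
```

View pics/f.png

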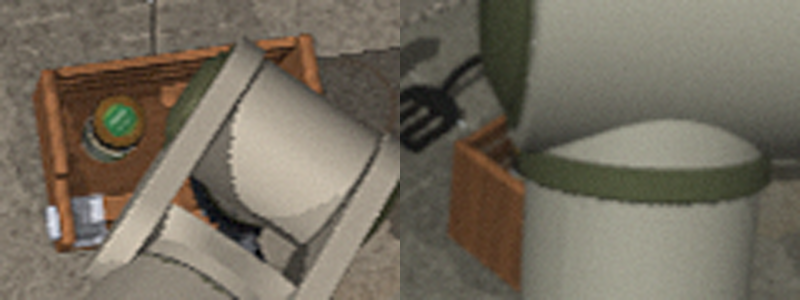

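The arm hides most of the rack in both views; only the left saddle at top crop (90,220) shows. I'll refine the seat numerically from the first picture and check the visible rail end.

Run:
```python
from h import *
import pickle
T=pickle.load(open("top0.pkl","rb"));S=pickle.load(open("scene0.pkl","rb"));s,t=pickle.load(open("f.pkl","rb"))
def pr(n,a,b,z):
    A,B=onz(T,*a,z),onz(T,*b,z); d=(A-B)[:2]; print(n,(A+B)[:2]/2,np.linalg.norm(d),np.arctan2(-d[0],d[1]))
pr("hous",(300.9,241.9),(385.4,230.4),.085)
pr("saddle",(313,241.5),(371.5,233),.066)
def tri(a,b):
    (c1,d1),(c2,d2)=ray(T,*a),ray(S,*b); A=np.c_[d1,-d2]; k=np.linalg.lstsq(A,c2-c1,rcond=None)[0]
    return (c1+d1*k[0]+c2+d2*k[1])/2, np.linalg.norm(c1+d1*k[0]-c2-d2*k[1])
print("tri right saddle",tri((370.64,232.52),(338.93,179.89)))
print("tri left housing",tri((300.4,241.4),(297.6,206.6)),"right h",tri((385,230),(348.5,166.7)))
# wood edges: rack predicted corners vs. seat guess
c,q=np.cos(.147),np.sin(.147)
o=np.array([.5647,-.2428])+.045*np.array([c,q])
for n,(x,y,z) in dict(bL=(.075,.11,.125),bR=(.075,-.11,.125),fL=(-.065,.11,.092),fR=(-.065,-.11,.092),hL=(-.045,.1145,.085),hR=(-.045,-.1145,.085),boltR=(-.045,-.094,.078)).items():
    X=[o[0]+c*x-q*y,o[1]+q*x+c*y,z]; print(n,X,proj(T,X),"crop",(np.array(proj(T,X))-[290,180])*4)
m=np.array([.564,-.2443,.168])
for e in(1,-1): 
    X=m+e*.095*np.array([-q,c,0]); p=np.array(proj(t,X)); print("rail end",X,p,(p-[285,175])*400/120)
x=t["color"][228:246,300:322].astype(int)
print((x[...,2]-x[...,0]))
```

```text
hous [ 0.5643 -0.2429] 0.23065150178972993 0.14712157481527496
saddle [ 0.5631 -0.2433] 0.16216736592461284 0.1560723777198902
tri right saddle (array([ 0.5799, -0.3243,  0.0476]), np.float64(0.0023994351497126244))
tri left housing (array([ 0.5501, -0.1279,  0.074 ]), np.float64(0.0010185748257090263)) right h (array([ 0.5822, -0.3553,  0.0873]), np.float64(0.0003462332865981331))
bL [np.float64(0.667293966429339), np.float64(-0.11640981821242735), 0.125] (np.float64(297.2140966582892), np.float64(195.44222557603928)) crop [28.8564 61.7689]
bR [np.float64(0.6995176196973357), np.float64(-0.33403710549521254), 0.125] (np.float64(378.9291502705863), np.float64(184.43370912203318)) crop [355.7166  17.7348]
fL [np.float64(0.5288038745221121), np.float64(-0.13691577938297075), 0.092] (np.float64(304.1316772554114), np.float64(248.67210277576166)) crop [ 56.5267 274.6884]
fR [np.float64(0.5610275277901088), np.float64(-0.35454306666575597), 0.092] (np.float64(385.36963195237075), np.float64(237.6105240018167)) crop [381.4785 230.4421]
hL [np.float64(0.5479290531855199), np.float64(-0.1295
[... 1965 characters left out ...]
-61  -21]
 [   9   15   -4  -97  -97  -91  -63   -7    6    1    8    6    8    9
    10   -4  -55  -93  -88  -68  -29  -11]
 [  12   14    6  -86 -102  -93  -74  -14    6    0    8    6    4    8
     4   13    7  -34  -34  -18   -9  -20]
 [  12   14   10  -66 -102  -95  -78  -21    5    2    2    5    6    5
     8    5  -18  -61  -39  -17  -17  -27]
 [  11   14   15  -60 -105  -95  -81  -28    9    1    6    5    6    6
     6   10   -5  -44  -26  -16  -25  -29]
 [  11   14   18  -49 -105  -90  -82  -35    8    9    4    5    5    5
     6    5    3  -12  -14  -23  -30  -29]
 [  13   16   19  -32 -101  -92  -82  -48    4    4    4    0    4    4
     5    9    2  -13  -23  -29  -29  -26]]
```

Run:
```python
from h import *
import pickle
T=pickle.load(open("top0.pkl","rb"));s,t=pickle.load(open("f.pkl","rb"))
g=lambda s:cv2.resize(s["color"][225:255,295:335,::-1],(400,300),interpolation=cv2.INTER_NEAREST)
cv2.imwrite("pics/g.png",np.hstack([g(T),g(t)]))
```

```text
(no output)
```

View pics/g.png

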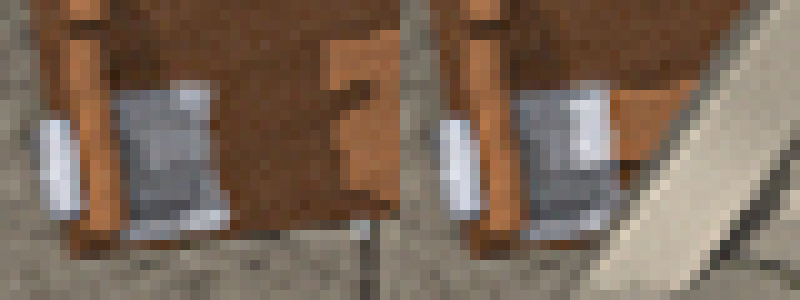

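The crop shows the rail's left metal end at native column 312.0, row 237.7. My calibration predicts (311.7, 238.1), and the saddle is directly below in line. So robot and camera agree to about 1 mm. Shifting 2 mm left along the rail and descending.

```bash
echo '[[[0, 0, 0], [0.002, 0.0005, 0.02], 0], [[0, 0, 0], [0, 0, 0.02], 0], [[0, 0, 0], [0, 0, 0.015], 0], [[0, 0, 0], [0, 0, 0.005], 0], [[0, 0, 0], [0, 0, 0], 0], [[0, 0, 0], [0, 0, 0], 0]]' | python3 steer.py
python3 -c "
from h import *
goto([.5645,-.2424,.0543],.147-np.pi/2,1)"
```

```text
time_s: 17.98
ee_pos: [0.5647, -0.2406, 0.1053]
eef_rot: [2.053, 2.374, 0.002]
ft_force: [0.0, -0.2, -0.6]
grip_width: 0.0165
finger_force: 59.1
rot [ 0.0026  0.0011 -0.0023] d(tool now) [-0.0017 -0.0006  0.051 ] d(goal axes)/n [-0.0017 -0.0005  0.051 ] [-0.5938  0.6201  1.3713  0.0011  1.1475 -0.739 ] [ 0.0117 -0.1953 -0.614 ]
```

```bash
echo '[[[0, 0, -0.002], [-0.0017, -0.0005, 0.006], 0], [[0, 0, 0], [0, 0, 0.003], 0], [[0, 0, 0], [0, 0, 0], 0]]' | python3 steer.py; echo '[[[0, 0, 0], [0, 0, 0.005], 0], [[0, 0, 0], [0, 0, 0], 0]]' | python3 steer.py;echo '[[[0, 0, 0], [0, 0, 0.004], 0], [[0, 0, 0], [0, 0, 0], 0]]' | python3 steer.py
```

```text
time_s: 18.23
ee_pos: [0.564, -0.2428, 0.0949]
eef_rot: [2.054, 2.376, 0.002]
ft_force: [0.5, -0.4, -1.0]
grip_width: 0.0163
finger_force: 59.1
time_s: 18.4
ee_pos: [0.5639, -0.2427, 0.0895]
eef_rot: [2.054, 2.377, 0.002]
ft_force: [-1.2, 0.5, -1.6]
grip_width: 0.0165
finger_force: 59.1
time_s: 18.57
ee_pos: [0.5642, -0.2425, 0.0858]
eef_rot: [2.054, 2.376, 0.002]
ft_force: [-0.0, 1.9, -0.0]
grip_width: 0.0162
finger_force: 59.3
```

```bash
echo '[[[0, 0, 0], [0, 0, 0.004], 0], [[0, 0, 0], [0, 0, 0], 0]]' | python3 steer.py;echo '[[[0, 0, 0], [0, 0, 0.003], 0], [[0, 0, 0], [0, 0, 0], 0]]' | python3 steer.py
python3 -c "
from h import *
goto([.5645,-.2424,.0543],.147-np.pi/2,1)"
```

```text
time_s: 18.73
ee_pos: [0.5642, -0.2425, 0.0818]
eef_rot: [2.053, 2.376, 0.002]
ft_force: [0.1, 2.4, -0.6]
grip_width: 0.0163
finger_force: 59.3
time_s: 18.9
ee_pos: [0.5643, -0.2429, 0.0789]
eef_rot: [2.053, 2.376, 0.002]
ft_force: [1.3, 0.8, -0.8]
grip_width: 0.0162
finger_force: 59.2
rot [ 0.0021  0.0005 -0.0017] d(tool now) [0.0004 0.0002 0.0246] d(goal axes)/n [0.0004 0.0002 0.0246] [-0.5973  0.6528  1.3908  0.0012  1.0962 -0.7432] [ 1.3078  0.7743 -0.7675]
```

```bash
for i in 1 ; do echo '[[[0, 0, 0], [0, 0, 0.003], 0], [[0, 0, 0], [0, 0, 0], 0]]' | python3 steer.py;echo '[[[0, 0, 0], [0, 0, 0.003], 0], [[0, 0, 0], [0, 0, 0], 0]]' | python3 steer.py;echo '[[[0, 0, 0], [0, 0, 0.003], 0], [[0, 0, 0], [0, 0, 0], 0]]' | python3 steer.py; done
```

```text
time_s: 19.07
ee_pos: [0.5642, -0.2429, 0.0758]
eef_rot: [2.053, 2.376, 0.002]
ft_force: [0.6, 0.7, -0.6]
grip_width: 0.0169
finger_force: 59.1
time_s: 19.23
ee_pos: [0.5638, -0.2425, 0.0722]
eef_rot: [-2.054, -2.377, -0.002]
ft_force: [0.5, 1.2, -4.0]
grip_width: 0.0163
finger_force: 58.8
time_s: 19.4
ee_pos: [0.5638, -0.2426, 0.0693]
eef_rot: [-2.054, -2.377, -0.002]
ft_force: [-0.3, 0.4, -4.0]
grip_width: 0.0164
finger_force: 58.8
```

```bash
echo '[[[0, 0, 0], [0, 0, 0.003], 0], [[0, 0, 0], [0, 0, 0], 0]]' | python3 steer.py;echo '[[[0, 0, 0], [0, 0, 0.003], 0], [[0, 0, 0], [0, 0, 0], 0]]' | python3 steer.py
python3 - <<'E'
from h import *
import pickle
print(r.observe()["wrist_torque"])
t=snap("top");s=snap("scene")
g=lambda s,x,y,w,h:cv2.resize(s["color"][y:y+h,x:x+w,::-1],(400,300),interpolation=cv2.INTER_CUBIC)
cv2.imwrite("pics/k.png",np.hstack([g(t,290,215,60,45),g(t,290,175,120,90)]))
E
```

```text
time_s: 19.57
ee_pos: [0.564, -0.2427, 0.0665]
eef_rot: [2.054, 2.377, 0.002]
ft_force: [-0.5, 2.0, -3.4]
grip_width: 0.0161
finger_force: 58.9
time_s: 19.73
ee_pos: [0.5641, -0.2427, 0.0636]
eef_rot: [2.054, 2.376, 0.002]
ft_force: [0.6, 0.9, -3.9]
grip_width: 0.0161
finger_force: 58.9
[ 0.1662 -0.1959  0.048 ]
```

View pics/k.png

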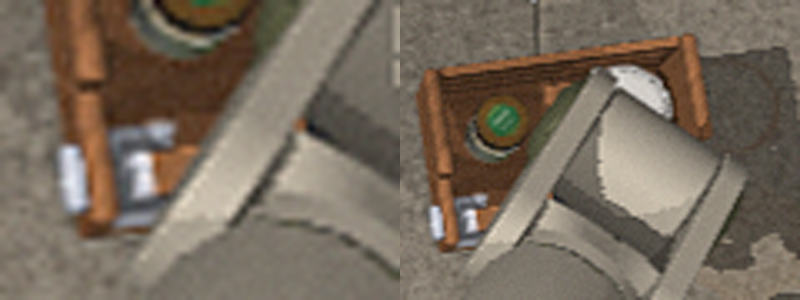

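The rail end at left crop (140,175) lies between the lips of the left saddle. The jar and tin are unmoved. Pressing on in small steps.

```bash
echo '[[[0, 0, 0], [0, 0, 0.002], 0], [[0, 0, 0], [0, 0, 0], 0]]' | python3 steer.py;echo '[[[0, 0, 0], [0, 0, 0.002], 0], [[0, 0, 0], [0, 0, 0], 0]]' | python3 steer.py;echo '[[[0, 0, 0], [0, 0, 0.002], 0], [[0, 0, 0], [0, 0, 0], 0]]' | python3 steer.py
```

```text
time_s: 20.0
ee_pos: [0.5643, -0.2428, 0.062]
eef_rot: [2.053, 2.376, 0.002]
ft_force: [0.9, 1.8, -3.5]
grip_width: 0.0166
finger_force: 58.8
time_s: 20.17
ee_pos: [0.5643, -0.2428, 0.0599]
eef_rot: [2.053, 2.376, 0.002]
ft_force: [1.8, 0.0, -3.5]
grip_width: 0.0164
finger_force: 58.8
time_s: 20.33
ee_pos: [0.5643, -0.2428, 0.0581]
eef_rot: [2.053, 2.376, 0.002]
ft_force: [1.1, 1.1, -1.8]
grip_width: 0.0158
finger_force: 59.1
```

Run:
```python
from h import *
o=r.observe(); m=o["ee_pos"]; print(o["wrist_torque"])
t=snap("top"); q,c=np.sin(.147),np.cos(.147)
for dz in(0,.005,.01): print(proj(t,m+[0,0,dz+.009]+.095*np.array([-q,c,0])))
g=t["color"][233:250,302:324].astype(int)
print(g.sum(2)//3)
```

```text
[ 0.1649 -0.1493 -0.0008]
(np.float64(307.7755142719368), np.float64(241.4448134530831))
(np.float64(307.9314570124104), np.float64(241.2864466711902))
(np.float64(308.0885600304708), np.float64(241.12690157585382))
[[113 113  98  72  51  59  58  60  60  66 106 127 125 115  73  56  60  50
   57  75  96 106]
 [103 112 104  86  75  91 101 109 116 112 147 185 182 162  96  64  72  66
   67  90 104 124]
 [ 99 116 115  93  96 124 122 126 125 122 142 162 161 143  72  68  65  63
   82 102 114 149]
 [ 90 123 120  93  95 125 124 122 117 105  83  83 110 109  65  70  67  76
   87 101 143 181]
 [ 87 129 116  90  85  92  90  87  96  99  86  72  80  65  81  94 104 113
  104 127 162 168]
 [113 114 109  89  73  75  89 107 127 151 145 109 103 109 104 106 105 105
  112 159 182 171]
 [159 103 106  95  77  79 103 122 131 161 161 101 101 104  97 103 103  95
  150 192 178 174]
 [169  99 116 108  87  76 100 122 135 133 121  94 102 100 101 104  98 137
  177 179 179 177]
 [167  83 122 113  90  73  97 120 134 135 122  98 102 106 102  98 111 165
  197 184 186 177]
 [170  85 116 117  91  74  95 112 135 132 135 124 103 109 100 101 165 208
  190 184 185 184]
 [176  82 124 120  96  78  87 111 138 138 151 141 101 103  99 145 186 194
  188 187 185 184]
 [171 105 123 116  95  81  79 108 148 127 100  71  61  87 111 172 200 190
  190 187 189 187]
 [183 128 112 114  98  80  69  79  78  79  81  78  94 107 164 202 192 189
  186 189 188 188]
 [104  80 120 123 102  78  66  83  84  90  95 102 103 159 203 191 185 188
  187 190 190 192]
 [ 65  94 119 111  99 100 123 134 145 143 134 118 126 176 171 167 177 155
  175 179 160 169]
 [ 65  63  71  73  75 108 138 137 138 132 112 108 144 164 159 161 158 156
  159 163 170 145]
 [ 68  64  53  51  69  85  86  75  61  73  93 139 173 159 158 155 157 160
  160 162 159 132]]
```

```bash
echo '[[[0, 0, 0], [0, 0, 0.0015], 0], [[0, 0, 0], [0, 0, 0], 0]]' | python3 steer.py|grep -E "ee_pos|ft_";echo '[[[0, 0, 0], [0, 0, 0.0015], 0], [[0, 0, 0], [0, 0, 0], 0]]' | python3 steer.py|grep -E "ee_pos|ft_";echo '[[[0, 0, 0], [0, 0, 0.001], 0], [[0, 0, 0], [0, 0, 0], 0]]' | python3 steer.py|grep -E "ee_pos|ft_"
```

```text
ee_pos: [0.5643, -0.2429, 0.0567]
ft_force: [0.7, 0.4, -0.9]
ee_pos: [0.5641, -0.2428, 0.0548]
ft_force: [0.6, 0.8, -1.5]
ee_pos: [0.5642, -0.243, 0.0543]
ft_force: [-1.9, 0.5, 0.6]
```

```bash
for i in 1; do echo '[[[0, 0, 0], [0, 0, 0.001], 0], [[0, 0, 0], [0, 0, 0], 0]]' | python3 steer.py|grep -E "ee_pos|ft_";echo '[[[0, 0, 0], [0, 0, 0.001], 0], [[0, 0, 0], [0, 0, 0], 0]]' | python3 steer.py|grep -E "ee_pos|ft_";echo '[[[0, 0, 0], [0, 0, 0.001], 0], [[0, 0, 0], [0, 0, 0], 0]]' | python3 steer.py|grep -E "ee_pos|ft_|grip"; done
```

```text
ee_pos: [0.5642, -0.243, 0.0543]
ft_force: [-3.9, 1.9, 9.8]
ee_pos: [0.5643, -0.243, 0.0543]
ft_force: [-6.8, 3.9, 16.8]
ee_pos: [0.5643, -0.243, 0.0542]
ft_force: [-10.4, 5.8, 23.7]
grip_width: 0.0168
```

The rail stopped at TCP 0.0543, the predicted home height, and the force is rising. Now relieving it and pulling up gently.

```bash
echo '[[[0, 0, 0], [0, 0, -0.002], 0], [[0, 0, 0], [0, 0, -0.001], 0], [[0, 0, 0], [0, 0, 0], 0]]' | python3 steer.py|grep -E "ee_pos|ft_";echo '[[[0, 0, 0], [0, 0, -0.001], 0], [[0, 0, 0], [0, 0, 0], 0]]' | python3 steer.py|grep -E "ee_pos|ft_";echo '[[[0, 0, 0], [0, 0, -0.001], 0], [[0, 0, 0], [0, 0, 0], 0]]' | python3 steer.py|grep -E "ee_pos|ft_|grip"
```

```text
ee_pos: [0.5643, -0.243, 0.0543]
ft_force: [-1.2, 0.9, 5.3]
ee_pos: [0.5642, -0.2428, 0.0549]
ft_force: [0.3, 0.0, -0.9]
ee_pos: [0.5642, -0.2428, 0.0561]
ft_force: [0.8, 0.5, -0.1]
grip_width: 0.0159
```

```bash
echo '[[[0, 0, 0], [0, 0, -0.0005], 0], [[0, 0, 0], [0, 0, 0], 0]]' | python3 steer.py|grep -E "ee_pos|ft_";echo '[[[0, 0, 0], [0, 0, -0.0005], 0], [[0, 0, 0], [0, 0, 0], 0]]' | python3 steer.py|grep -E "ee_pos|ft_";echo '[[[0, 0, 0], [0, 0, -0.0005], 0], [[0, 0, 0], [0, 0, 0], 0]]' | python3 steer.py|grep -E "ee_pos|ft_|grip"
```

```text
ee_pos: [0.5642, -0.2428, 0.0564]
ft_force: [0.7, -0.0, -4.0]
ee_pos: [0.5641, -0.2428, 0.0565]
ft_force: [2.9, -2.1, -10.2]
ee_pos: [0.5641, -0.2427, 0.0566]
ft_force: [4.9, -2.3, -14.3]
grip_width: 0.0164
```

```bash
echo '[[[0, 0, 0], [0, 0, 0], 0], [[0, 0, 0], [0, 0, 0], 0]]' | python3 steer.py|grep -E "ee_pos|ft_|rot"; python3 -c "
from h import *
print(r.observe()['wrist_torque'])"
```

```text
ee_pos: [0.5641, -0.2428, 0.0566]
eef_rot: [2.054, 2.376, 0.002]
ft_force: [5.0, -2.7, -14.7]
[-0.5015 -0.8069 -0.0031]
```

```bash
echo '[[[0, 0, 0], [0, 0, 0.001], 0], [[0, 0, 0], [0, 0, 0.001], 0], [[0, 0, 0], [0, 0, 0.0014], 0], [[0, 0, 0], [0, 0, 0], 0]]' | python3 steer.py|grep -E "ee_pos|ft_|rot"; echo '[[[0, 0, 0], [0, 0, 0], 0.036], [[0, 0, 0], [0, 0, 0], 0.036], [[0, 0, 0], [0, 0, 0], 0.036], [[0, 0, 0], [0, 0, 0], 0.036], [[0, 0, 0], [0, 0, 0], 0.036]]' | python3 steer.py
```

```text
ee_pos: [0.5643, -0.2428, 0.0546]
eef_rot: [2.053, 2.376, 0.002]
ft_force: [-0.6, 0.1, -1.1]
time_s: 23.38
ee_pos: [0.5643, -0.2429, 0.0545]
eef_rot: [2.053, 2.376, 0.002]
ft_force: [-0.3, -0.5, -0.6]
grip_width: 0.036
finger_force: 0.0
```

```bash
echo '[[[0, 0, 0], [0, 0, -0.01], 0.036], [[0, 0, 0], [0, 0, -0.015], 0.036], [[0, 0, 0], [0, 0, -0.025], 0.036], [[0, 0, 0], [0, 0, -0.035], 0.036], [[0, 0, 0], [0, 0, -0.035], 0.036], [[0, 0, 0], [0, 0, -0.035], 0.036], [[0, 0, 0], [0.035, 0, 0], 0.036], [[0, 0, 0], [0.035, 0, 0], 0.036], [[0, 0, 0], [0.035, 0, 0], 0.036], [[0, 0, 0], [0.035, 0, 0], 0.036]]' | python3 steer.py
echo '[[[0, 0, 0], [0.035, 0, 0], 0.036], [[0, 0, 0], [0.035, 0, 0], 0.036], [[0, 0, 0], [0.035, 0, 0], 0.036], [[0, 0, 0], [0.035, 0, 0], 0.036], [[0, 0, 0], [0.035, 0, 0], 0.036], [[0, 0, 0], [0, 0, 0], 0.036], [[0, 0, 0], [0, 0, 0], 0.036]]' | python3 steer.py
python3 - <<'E'
from h import *
import pickle
T=pickle.load(open("top0.pkl","rb"));t=snap("top")
pickle.dump(t,open("end.pkl","wb"))
# metal blobs at rail ends, jar/tin colour shift
def blobs(s):
    c=s["color"][180:255,290:390].astype(int); m=((c[...,2]-c[...,0]>4)&(c[...,2]>120)).astype(np.uint8)
    n,l,st,ce=cv2.connectedComponentsWithStats(m); return [(st[i].tolist(),ce[i]+[290,180]) for i in range(1,n) if st[i,4]>8]
for b in blobs(t): print(b)
q,c=np.sin(.147),np.cos(.147)
for e in(1,-1): print("exp end",proj(t,np.array([.5643,-.2429,.068])+e*.095*np.array([-q,c,0])))
d=np.abs(T["color"].astype(int)-t["color"]).sum(2)
print("diff jar",d[200:224,308:330].mean(),"tin",d[193:224,342:374].mean(),"mug",d[142:178,235:266].mean())
h=cv2.cvtColor(t["color"],cv2.COLOR_RGB2HSV)
print(r.observe()["ee_pos"])
E
```

```text
time_s: 24.22
ee_pos: [0.5432, -0.1029, 0.2102]
eef_rot: [2.053, 2.375, 0.002]
ft_force: [0.0, 0.9, 0.7]
grip_width: 0.036
finger_force: 0.0
time_s: 24.8
ee_pos: [0.5181, 0.0702, 0.2101]
eef_rot: [2.049, 2.378, 0.003]
ft_force: [0.4, 0.7, 0.4]
grip_width: 0.0361
finger_force: 0.0
([77, 46, 7, 3, 16], array([369.8125, 227.    ]))
([93, 46, 4, 9, 23], array([385.0435, 229.3913]))
([17, 54, 8, 3, 18], array([311.0556, 235.1111]))
([10, 57, 3, 10, 19], array([300.8421, 241.2632]))
([78, 58, 10, 3, 13], array([372.0769, 238.9231]))
([18, 66, 9, 3, 14], array([312.0714, 247.1429]))
exp end (np.float64(307.82787353460895), np.float64(241.42653303523466))
exp end (np.float64(376.5645195859731), np.float64(232.07952612921238))
diff jar 12.617424242424242 tin 20.84375 mug 13.184587813620071
[0.5184 0.069  0.2099]
```

```bash
python3 -c "
from h import *
print(r.finish_job())"
```

```text
the job is handed in; nothing more can be done
None
```

The job is handed in, with no verdict shown: the rail lay flat and released on the worktop, then seated at the predicted height; both catches seemed to hold a pull of about 13 N (14.7 N read), judged from the 2 mm stop and wrist moment; I let go, and jar, tin and mug looked unmoved.

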